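Swing the weighed scoop pan round to the stock drawer and hold it ready to tip

TASK

One steel ball has just been weighed in the scoop pan on the counting scale. Pick the pan up gently, without pressing on the scale, and turn it a quarter turn, keeping it level and the ball in the middle of the dish all the way, so that its spout comes in squarely over a long side of the open drawer of balls, the pan's underside a few centimetres above the drawer's rim and the spout's tip near the drawer's middle. Do not tip it or put it down: finish while still holding it there, level and still, ready to pour, and leave the other things on the bench where they are.

Things in the scene. Friction and masses are not known exactly. Their poses are not given: they have to be found in the camera images.
- pan: Loose scoop pan, 110 g, on the scale's platform, handle roughly towards the robot: dished bright-metal bowl, 136 mm across the rim, 30 mm high, pour spout on one side, black handle behind, 244 mm long, flat foot 90 mm across. Origin: centre of the foot's underside; +x along the spout, +z up. The hollow has a 150 mm radius, lowest at its centre: the ball rolls back there when the pan is level.
- pan_handle (a point): Middle of the pan's handle, the place to hold it: 108 mm behind the bowl's centre and 26 mm above the underside of the foot. The handle is a bar 70 mm long (along the pan's x), 16 mm wide (y) and 20 mm high (z). Axes as the pan's. While the pan is on the scale there is about 40 mm of free height below the handle.
- pan_spout (a point): Tip of the pan's spout, 98 mm ahead of the bowl's centre and 26 mm above the underside of the foot; the tip is 24 mm wide. Axes as the pan's.
- pan_seat (a point): Where the ball's centre lies when it rests in the middle of the dish: on the bowl's axis, 15.5 mm above the underside of the foot. Axes as the pan's.
- ball: Loose bearing steel ball, 22 mm in diameter, 44 g, at rest in the middle of the pan. Origin at its centre; it rolls freely, so its axes mean nothing.
- scale: Grey bench counting scale, fixed: housing 260 mm (x) by 200 mm (y), 50 mm high, its sloping display and keys towards the robot (-x), with a flat dark steel weighing platform on top. Origin: centre of its underside; +z up. It is delicate: it must not be pressed.
- scale_platform (a point): Centre of the top of the scale's steel platform (170 by 180 mm), 72 mm above the bench. Axes as the scale's.
- drawer: Open brown sheet-steel stock drawer standing on the bench, fixed, 300 mm long (x) by 140 mm wide (y) and 90 mm high, part filled with steel balls, a strap handle on its short -x end; it stands beside the scale, on its left or on its right, long side towards it. Origin: centre of its underside; +z up.
- drawer_mouth (a point): Centre of the drawer's open top, level with its rim, 90 mm above the bench. Axes as the drawer's: x along its length, y across it.
- carton: Closed stock carton, 260 by 140 by 80 mm, 2.5 kg, loose, on the other side of the scale from the drawer; leave it alone. Origin: centre of its underside.
- lamp: Black hand lamp in a red frame, lying beyond the scale, about 215 by 60 by 42 mm; leave it alone. Origin: on the bench under its middle.
- screw1: Black socket-head screw standing on its head beyond the scale, head 30 mm, 70 mm tall; leave it alone. Origin: centre of its underside.
- screw2: A second such screw; leave it alone. Origin: centre of its underside.

How it is judged:
On the way:
1. the pan is lifted level off the scale's platform, by 15 mm or more, with the ball in the middle (z of pan in the frame of scale_platform above 0.015 m and contact force between pan and scale below 0.05 N and angle between pan's own z axis and vertical below 0.2 rad and distance between ball and pan_seat below 0.03 m), for 0.2 s.
At the end, for the whole second after the job is handed in: Pan held by the fingers alone, still, level within 0.12 rad, underside 8 to 90 mm above the drawer's rim; spout tip over the drawer (within 35 mm of its middle across, 60 mm along), square to its long side within 0.25 rad; ball still, within 16 mm of the dish's middle (contact force between the fingers and pan above 0.5 N and contact force between pan and scale below 0.05 N and contact force between pan and drawer below 0.05 N and z of pan in the frame of drawer_mouth between 0.008 and 0.09 m and x of pan_spout in the frame of drawer_mouth between -0.06 and 0.06 m and y of pan_spout in the frame of drawer_mouth between -0.035 and 0.035 m and angle between the x axis of pan and the y axis of drawer, either way round below 0.25 rad and angle between pan's own z axis and vertical below 0.12 rad and distance between ball and pan_seat below 0.016 m and linear speed of pan below 0.03 m/s and linear speed of ball below 0.05 m/s); the arm keeps its last pose, push and grip.
It fails at once if the ball rolls more than 30 mm from the middle of the dish (distance between ball and pan_seat above 0.03 m).
It fails at once if the pan is tilted by more than 0.25 rad (angle between pan's own z axis and vertical above 0.25 rad).
It fails at once if the scale is pressed with more than 15 N, by the pan or by the robot (contact force between scale and anything else above 15 N).
It fails at once if the carton, the lamp or a screw is moved by more than 20 mm (distance of any of carton, lamp, screw1, screw2 from where it was at the start of the episode above 0.02 m).
It also fails if it takes over 48 s, if anything falls off the work surface, if the arm or the gripper's body presses on something with over 40 N, if the wrist force passes 120 N, or if a joint passes its speed limit or range.

ROBOT

A 6-joint arm with a two-finger parallel gripper is mounted at the origin on the work surface. World frame = base frame: x ahead of the robot, y to its left, z up, the work surface at z = 0. Lengths are in m, angles in rad, forces in N, time in s.
With the tool pointing down it reaches from about 0.35 to 0.925 m from the base axis. Payload 6.4 kg.
Tool frame: the origin (TCP) lies on the front face of the gripper's body, between the roots of the fingers; the fingertips stand 97 mm ahead of it and the grasp point (between the pads) lies 78 mm ahead of it; z points along the fingers, y is the line along which they close (so a half turn about z gives the same grasp; the last joint's range is limited). The gripper opens to 94 mm and grips with 3 to 60 N. Pads are 16 mm wide; open, the fingers measure 119 mm over their backs; the gripper's body (75 mm by 177 mm) begins 78 mm behind the grasp point.
Start: joints at [1.113, 0.245, 1.558, -0, 1.339, -0.174], TCP at [0.182, 0.624, 0.303] pointing down, gripper open.
Joint ranges: [-3.13, 3.13], [-1.02, 2.26], [0.13, 2.54], [-0.95, 4.09], [0.21, 2.88], [-2.74, 2.74]. Speed limits (rad/s): [2.57, 2.57, 3.14, 3.14, 3.14, 3.14].

INTERFACE

Orientations are given as a unit quaternion [w, x, y, z].
In Python, from cell import arm gives the robot as it stands.
- The arm moves only by the tool move_arm, never from a script. Its argument "rows" is a list of rows, each an object with "linear": the shift along the world's x, y, z in units of 500 mm (1.0 is 500 mm), a list of three; "delta_rot": the turn, a rotation vector about the world's x, y, z in units of pi/2 rad (1.0 is pi/2 rad), a list of three; "gripper": the closure, from 0 (fully open) to 1 (shut). In form: [{"linear": [tx, ty, tz], "delta_rot": [wx, wy, wz], "gripper": gripper}, ...]. A call has 1 to 5 rows; each row is the pose to reach, as a shift and turn from the pose commanded when the call began; what a row does not reach only later rows make up. A row lasts 1/8 s, in which the tool goes at most 62.5 mm and 10.7 degrees, less where a joint would pass 70% of its speed; a pose out of reach is approached as far as the arm can. A call with a number of a shift or a turn outside -1 to 1 is refused whole. A call with a gripper value outside its range is refused whole. The fingers move at their own pace and stop on an object; "force" is the grip in N (left out, the last holds). Time passes only in rows, so rows that repeat a pose let the fingers close. It gives the time, the measured TCP pose, the force, the opening and the grip force at its end, in the units of the state.
- arm.sense(): the state, without advancing time (a new reading comes with each control period).
- arm.capture(name): name is "side" or "top"; returns a dict with "frame" (420x560x3 uint8, blue, green, red), "z_map" (420x560 float32, m along the optical axis (not along the pixel's ray), 0 where there is no reading), "mtx" (3x3 intrinsics, pixels), "R" (3x3) and "t" (3): a world point X has camera coordinates R X + t. Camera axes: x right, y down, z forward; pixel columns grow to the right and rows downward; lengths in m; the calibration is good to about 2 mm. A picture is of the moment at which its call begins.
- arm.close_job(): hands the job in; it is judged then, once.
The state is a dict: "t": time; "q": joint angles; "joint_vel": joint speeds; "tau": joint torques, N m; "tool_pos": TCP position; "orientation": TCP orientation; "contact_force": force on the tool from outside, world axes, zero at the start; "ft_torque": the same for the moment, N m; "finger_gap": opening from 0.0 (shut) to 1.0 (fully open); "grip_force": force on a finger pad.
Only numpy, scipy, OpenCV 4.12 (cv2) and the standard library are available. Lean on these libraries where they do the work, as an engineer would, in place of code of your own. Each camera call takes 0.05 s, during which the arm holds its last target. There are 200 camera calls.

## Working session

There is one attempt and no reset: what is moved stays moved. The work goes in short steps, Python scripts to look and compute and a tool call to move; the robot and the scene stay as the last step left them, time stands still between calls to the robot, and variables do not carry over. Pictures are saved under pics/ and viewed, at most 10 in all, crops included, and the job is handed in when it is done.

Besides the shell and the picture viewer there is one more tool, called after ">>>" as name(argument=value, ...) on one line, values as JSON. move_arm: Moves the arm, as the interface text tells. Shifts and turns lie within -1 to 1; 1 stands for 500 mm of shift or pi/2 rad of turn. Its arguments: {"type":"object","properties":{"rows":{"type":"array","items":{"type":"object","properties":{"linear":{"type":"array","items":{"type":"number","minimum":-1,"maximum":1}},"delta_rot":{"type":"array","items":{"type":"number","minimum":-1,"maximum":1}},"gripper":{"type":"number"}}}},"force":{"type":"number"}},"required":["rows"]}

```bash
mkdir -p pics; python3 - <<'E'
from cell import arm
import cv2,numpy as np
for n in("top","side"):
    c=arm.capture(n); cv2.imwrite(f"pics/{n}0.png",c["frame"]); np.savez(f"{n}0.npz",**c)
    print(n,c["mtx"].tolist(),c["R"].round(3).tolist(),c["t"].round(3).tolist())
s=arm.sense(); print(s)
E
```

```text
top [[418.97442694683326, 0.0, 280.2051864440629], [0.0, 418.97442694683326, 214.27955526521234], [0.0, 0.0, 1.0]] [[-0.029, -0.999, 0.02], [-0.996, 0.027, -0.085], [0.084, -0.022, -0.996]] [0.003, 0.609, 1.111]
side [[499.92516865602016, 0.0, 279.30515690628636], [0.0, 499.92516865602016, 211.32283813263822], [0.0, 0.0, 1.0]] [[0.792, -0.61, -0.014], [-0.395, -0.496, -0.773], [0.465, 0.618, -0.634]] [-0.466, 0.308, 0.734]
{'t': 0.1, 'q': array([ 1.11290999e+00,  2.45725493e-01,  1.55892197e+00, -4.53565636e-05,
        1.33871691e+00, -1.74091859e-01]), 'joint_vel': array([ 0.00103148, -0.00024026, -0.0018371 ,  0.00144768, -0.00132372,
       -0.0010359 ]), 'tau': array([ 1.13962909e-03, -4.16916239e+01, -3.15525162e+01,  6.86396565e-02,
        3.09482287e-02, -6.73248132e-05]), 'tool_pos': array([0.18182058, 0.6236421 , 0.30165135]), 'orientation': array([-2.54313431e-04,  1.41416300e-01,  9.89949819e-01, -8.48856518e-04]), 'contact_force': array([0.89809214, 0.0658499 , 0.44400728]), 'ft_torque': array([ 0.01232855,  0.00596963, -0.00610492]), 'grip_force': 0.0, 'finger_gap': 0.9969193624619439}
```

View pics/top0.png

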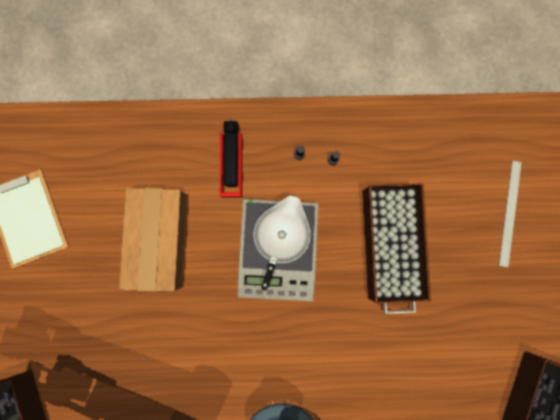

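View pics/side0.png

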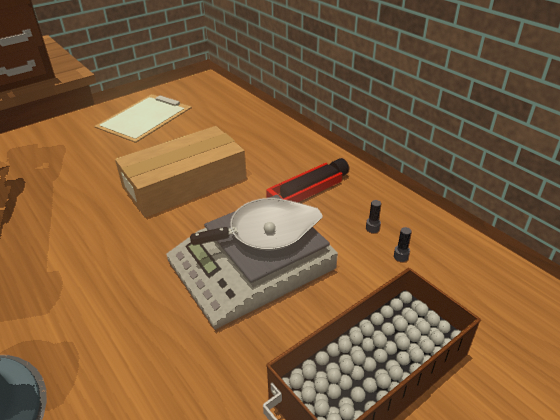

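The top view shows the ball at about (282,235), the spout at (291,198), the handle running (274,260)→(265,288), and the drawer rim at (366–428, 185–302) on the right (−y). The side view agrees. I'll enlarge crops to get more exact pixels.

```bash
python3 - <<'E'
import cv2,numpy as np
f=cv2.imread("pics/top0.png")
a=cv2.resize(f[180:310,230:330],None,fx=4.4,fy=4.4,interpolation=cv2.INTER_CUBIC)
b=cv2.resize(f[175:325,355:440],None,fx=3.8,fy=3.8,interpolation=cv2.INTER_CUBIC)
h=max(a.shape[0],b.shape[0]); g=np.zeros((h,a.shape[1]+b.shape[1],3),np.uint8)
g[:a.shape[0],:440]=a; g[:b.shape[0],440:]=b; cv2.imwrite("pics/crop0.png",g); print(g.shape)
E
```

```text
(572, 763, 3)
```

View pics/crop0.png

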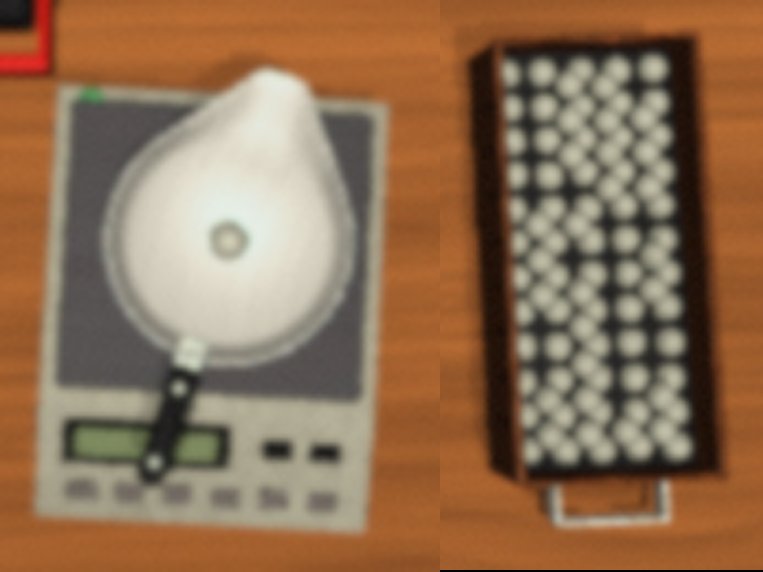

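Crop readings, mapped to full-image pixels:
- Ball (282.0,234.8)
- Spout tip about (293.4,196.6)
- Handle bar ends (271.6,263.6) and (264.5,288.6)
- Drawer rim corners at crop (498,46), (694,38), (718,472), (522,480)

```bash
cat > h.py <<'E'
import numpy as np
def ray(c,uv,z):
    "world point at height z seen at pixel uv"
    d=c["R"].T@np.linalg.solve(c["mtx"],[*uv,1]); o=-c["R"].T@c["t"]
    return o+d*(z-o[2])/d[2]
def depth(c,uv):
    u,v=np.round(uv).astype(int); Z=np.median(c["z_map"][v-1:v+2,u-1:u+2])
    return c["R"].T@(Z*np.linalg.solve(c["mtx"],[*uv,1])-c["t"])
E
python3 - <<'E'
import numpy as np
from h import *
c=np.load("top0.npz"); p=lambda n,uv,z:print(n,ray(c,uv,z).round(4),depth(c,uv).round(4))
A=lambda u,v:(230+u/4.4-.4,180+v/4.4-.4); B=lambda u,v:(355+(u-440)/3.8-.4,175+v/3.8-.4)
p("ball",A(229,241),.0985);p("spout",A(279,74),.098);p("hfront",A(184,368),.108);p("hmid",A(168,423),.108);p("hend",A(152,478),.108)
for u,v in((498,46),(694,38),(718,472),(522,480)):p("rim",B(u,v),.09)
c=np.load("side0.npz"); p("ball s",(269,228),.0875);p("spout s",(321,216),.098);p("hs end",(192,240),.1); p("hs fr",(227,234),.108)
E
```

```text
ball [ 0.5521 -0.0148  0.0985] [ 0.5521 -0.0148  0.0976]
spout [ 0.648  -0.0466  0.098 ] [ 6.605e-01 -5.190e-02 -4.000e-04]
hfront [0.4806 0.013  0.108 ] [0.4805 0.013  0.1036]
hmid [0.4501 0.0228 0.108 ] [0.45   0.0228 0.1068]
hend [0.4197 0.0326 0.108 ] [0.4195 0.0327 0.1064]
rim [ 0.6691 -0.2465  0.09  ] [ 0.6696 -0.2472  0.087 ]
rim [ 0.6712 -0.381   0.09  ] [ 0.6714 -0.3815  0.0886]
rim [ 0.379  -0.3803  0.09  ] [ 0.3787 -0.3814  0.087 ]
rim [ 0.3778 -0.2489  0.09  ] [ 0.3774 -0.2497  0.0865]
ball s [ 0.5517 -0.0175  0.0875] [ 0.5488 -0.0217  0.0919]
spout s [ 0.641  -0.0605  0.098 ] [ 0.6422 -0.0593  0.0966]
hs end [0.4176 0.0298 0.1   ] [0.4167 0.0276 0.1021]
hs fr [ 0.4705 -0.0033  0.108 ] [0.476  0.0066 0.0979]
```

Estimates: ball at (0.552,−0.016) and handle mid at (0.450,0.0225), 109 mm apart (108 mm expected). Pan heading is about −19.5°. Drawer centre is (0.524,−0.314) with yaw about 0. All of this is consistent, so I'm going above the handle.

>>> move_arm(rows=[{"linear":[0.268,-0.602,0],"delta_rot":[0,0,-0.036],"gripper":0},{"linear":[0.268,-0.602,0],"delta_rot":[0,0,-0.036],"gripper":0},{"linear":[0.268,-0.602,0],"delta_rot":[0,0,-0.036],"gripper":0},{"linear":[0.268,-0.602,0],"delta_rot":[0,0,-0.036],"gripper":0},{"linear":[0.268,-0.602,0],"delta_rot":[0,0,-0.036],"gripper":0}])

```text
t: 0.72
tool_pos: [0.3093, 0.3366, 0.3024]
orientation: [0.0, 0.169, 0.986, -0.0]
contact_force: [0.8, 0.4, -0.2]
finger_gap: 1.002
grip_force: 0.0
```

>>> move_arm(rows=[{"linear":[0.283,-0.629,-0.08],"delta_rot":[0,0,0],"gripper":0},{"linear":[0.283,-0.629,-0.08],"delta_rot":[0,0,0],"gripper":0},{"linear":[0.283,-0.629,-0.08],"delta_rot":[0,0,0],"gripper":0},{"linear":[0.283,-0.629,-0.08],"delta_rot":[0,0,0],"gripper":0},{"linear":[0.283,-0.629,-0.08],"delta_rot":[0,0,0],"gripper":0}])

```text
t: 1.35
tool_pos: [0.4367, 0.0535, 0.2664]
orientation: [0.0, 0.169, 0.986, 0.0]
contact_force: [0.7, 1.2, 0.4]
finger_gap: 0.999
grip_force: 0.0
```

>>> move_arm(rows=[{"linear":[0.03,-0.06,0],"delta_rot":[0,0,0],"gripper":0},{"linear":[0.03,-0.06,0],"delta_rot":[0,0,0],"gripper":0}])

```text
t: 1.6
tool_pos: [0.4518, 0.0239, 0.2663]
orientation: [-0.0, 0.171, 0.985, 0.0]
contact_force: [-0.1, -0.4, 0.0]
finger_gap: 0.997
grip_force: 0.0
```

```bash
python3 - <<'E'
from cell import arm
import cv2,numpy as np
s=arm.sense(); print(s["tool_pos"],s["orientation"],s["q"])
f=[]
for n in("top","side"):
    c=arm.capture(n); np.savez(f"{n}1.npz",**c); f.append(c["frame"])
g=np.hstack([cv2.resize(f[0][180:310,220:320],(400,520),interpolation=cv2.INTER_CUBIC),cv2.resize(f[1][130:325,160:310],(400,520),interpolation=cv2.INTER_CUBIC)])
cv2.imwrite("pics/above1.png",g)
E
```

```text
[0.451799   0.0238831  0.26632966] [-4.70752614e-04  1.71238611e-01  9.85229473e-01  3.85766112e-05] [-1.98730669e-01 -2.00232046e-01  2.07946835e+00  5.46046689e-05
  1.26329957e+00 -1.42537008e+00]
```

View pics/above1.png

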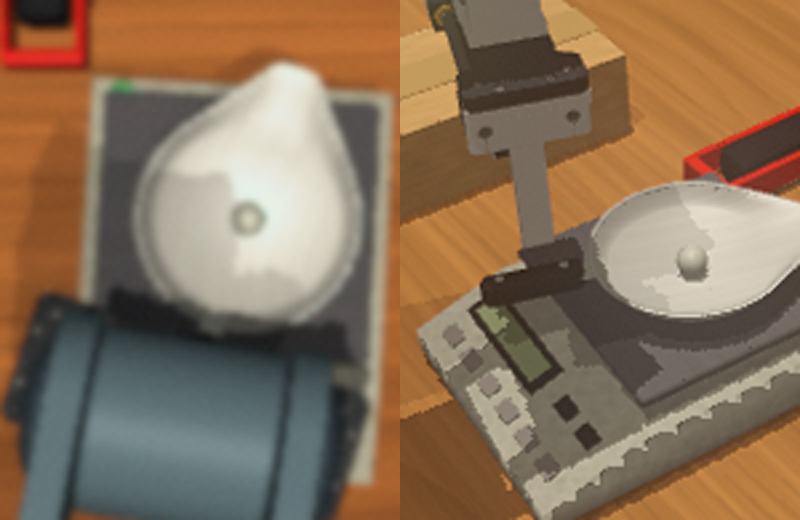

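The side crop shows a finger above the handle, with the handle centre near crop (533,277), which is side pixel (210,234). The ball is at crop (692,262), about (269.5,228). I'll check both against the estimate.

```bash
python3 - <<'E'
import numpy as np
from h import *
c=np.load("side1.npz")
print(ray(c,(209.9,233.9),.098),ray(c,(269.5,228),.0875))
P=lambda X:(lambda q:q[:2]/q[2])(c["mtx"]@(c["R"]@np.array(X)+c["t"]))
d=np.array([np.cos(-.34),np.sin(-.34)])
for a in(-73,-108,-143):
  for z in(.088,.108):
    p=P([.552+a/1e3*d[0],-.016+a/1e3*d[1],z]); print(a,z,p.round(1),((p-[160,130])*2.667+[400,0]).round(0))
print(((P([.4518,.0239,.169])-[160,130])*2.667+[400,0]).round(0))
E
```

```text
[0.45196255 0.02592455 0.098     ] [ 0.55240498 -0.01810221  0.0875    ]
-73 0.088 [230.3 235.9] [587. 282.]
-73 0.108 [229.4 227.6] [585. 260.]
-108 0.088 [211.3 240.2] [537. 294.]
-108 0.108 [210.2 231.9] [534. 272.]
-143 0.088 [192.1 244.5] [486. 305.]
-143 0.108 [190.7 236.2] [482. 283.]
[523. 196.]
```

Consistent within 2–3 mm, so I'm descending straight down by 90 mm and then closing gently.

>>> move_arm(rows=[{"linear":[0,0,-0.07],"delta_rot":[0,0,0],"gripper":0},{"linear":[0,0,-0.12],"delta_rot":[0,0,0],"gripper":0},{"linear":[0,0,-0.16],"delta_rot":[0,0,0],"gripper":0},{"linear":[0,0,-0.18],"delta_rot":[0,0,0],"gripper":0},{"linear":[0,0,-0.18],"delta_rot":[0,0,0],"gripper":0}])

```text
t: 2.33
tool_pos: [0.4509, 0.0263, 0.1763]
orientation: [-0.001, 0.169, 0.986, 0.0]
contact_force: [0.0, -0.1, 0.3]
finger_gap: 1.004
grip_force: 0.0
```

>>> move_arm(rows=[{"linear":[0,0,0],"delta_rot":[0,0,0],"gripper":0.4},{"linear":[0,0,0],"delta_rot":[0,0,0],"gripper":0.6},{"linear":[0,0,0],"delta_rot":[0,0,0],"gripper":0.7},{"linear":[0,0,0],"delta_rot":[0,0,0],"gripper":0.74},{"linear":[0,0,0],"delta_rot":[0,0,0],"gripper":0.76}], force=5)

```text
t: 2.95
tool_pos: [0.4515, 0.0254, 0.1767]
orientation: [0.0, 0.169, 0.986, 0.0]
contact_force: [0.4, -0.1, 0.3]
finger_gap: 0.503
grip_force: 0.0
```

>>> move_arm(rows=[{"linear":[0,0,0],"delta_rot":[0,0,0],"gripper":0.76},{"linear":[0,0,0],"delta_rot":[0,0,0],"gripper":0.76},{"linear":[0,0,0],"delta_rot":[0,0,0],"gripper":0.77},{"linear":[0,0,0],"delta_rot":[0,0,0],"gripper":0.78},{"linear":[0,0,0],"delta_rot":[0,0,0],"gripper":0.79}])

```text
t: 3.58
tool_pos: [0.4514, 0.0254, 0.1766]
orientation: [-0.0, 0.169, 0.986, -0.0]
contact_force: [-0.3, 0.7, -0.4]
finger_gap: 0.211
grip_force: 0.1
```

>>> move_arm(rows=[{"linear":[0,0,0],"delta_rot":[0,0,0],"gripper":0.8},{"linear":[0,0,0],"delta_rot":[0,0,0],"gripper":0.81},{"linear":[0,0,0],"delta_rot":[0,0,0],"gripper":0.82},{"linear":[0,0,0],"delta_rot":[0,0,0],"gripper":0.83},{"linear":[0,0,0],"delta_rot":[0,0,0],"gripper":0.84}])

```text
t: 4.2
tool_pos: [0.4514, 0.0254, 0.1766]
orientation: [-0.0, 0.169, 0.986, -0.0]
contact_force: [-0.5, 0.5, 0.2]
finger_gap: 0.173
grip_force: 5.0
```

>>> move_arm(rows=[{"linear":[0,0,0],"delta_rot":[0,0,0],"gripper":0.86},{"linear":[0,0,0],"delta_rot":[0,0,0],"gripper":0.9},{"linear":[0,0,0],"delta_rot":[0,0,0],"gripper":1},{"linear":[0,0,0],"delta_rot":[0,0,0],"gripper":1}])

```text
t: 4.7
tool_pos: [0.4515, 0.0254, 0.1766]
orientation: [-0.0, 0.169, 0.986, -0.0]
contact_force: [0.1, -0.2, 0.2]
finger_gap: 0.17
grip_force: 5.0
```

Handle gripped: the gap of 0.17 is 16 mm. I'll raise the force, then lift slightly.

>>> move_arm(rows=[{"linear":[0,0,0],"delta_rot":[0,0,0],"gripper":1},{"linear":[0,0,0],"delta_rot":[0,0,0],"gripper":1}], force=25)

```text
t: 4.95
tool_pos: [0.4515, 0.0255, 0.1767]
orientation: [0.0, 0.169, 0.986, 0.0]
contact_force: [-0.6, 0.3, -0.6]
finger_gap: 0.168
grip_force: 24.8
```

>>> move_arm(rows=[{"linear":[0,0,0],"delta_rot":[0,0,0],"gripper":1},{"linear":[0,0,0],"delta_rot":[0,0,0],"gripper":1},{"linear":[0,0,0.004],"delta_rot":[0,0,0],"gripper":1},{"linear":[0,0,0.008],"delta_rot":[0,0,0],"gripper":1},{"linear":[0,0,0.012],"delta_rot":[0,0,0],"gripper":1}], force=58)

```text
t: 5.58
tool_pos: [0.4514, 0.0254, 0.1827]
orientation: [-0.0, 0.169, 0.986, 0.0]
contact_force: [0.1, 0.8, -0.6]
finger_gap: 0.166
grip_force: 57.8
```

>>> move_arm(rows=[{"linear":[0,0,0.006],"delta_rot":[0,0,0],"gripper":1},{"linear":[0,0,0.012],"delta_rot":[0,0,0],"gripper":1},{"linear":[0,0,0.018],"delta_rot":[0,0,0],"gripper":1},{"linear":[0,0,0.024],"delta_rot":[0,0,0],"gripper":1},{"linear":[0,0,0.028],"delta_rot":[0,0,0],"gripper":1}])

```text
t: 6.2
tool_pos: [0.4515, 0.0254, 0.1969]
orientation: [0.0, 0.169, 0.986, 0.0]
contact_force: [-0.8, -0.1, -0.9]
finger_gap: 0.168
grip_force: 57.8
```

```bash
python3 - <<'E'
from cell import arm
import cv2,numpy as np
from h import *
s=arm.sense(); print(s["t"],s["tool_pos"],s["contact_force"],s["ft_torque"],s["grip_force"])
c=arm.capture("side"); np.savez("side2.npz",**c)
cv2.imwrite("pics/lift2.png",cv2.resize(c["frame"][150:300,160:360],(800,600),interpolation=cv2.INTER_CUBIC))
E
```

```text
6.2 [0.45151173 0.0254331  0.19687902] [-0.80102336 -0.12206322 -0.90534755] [0.01079279 0.11450799 0.01090813] 57.79815316200256
```

View pics/lift2.png

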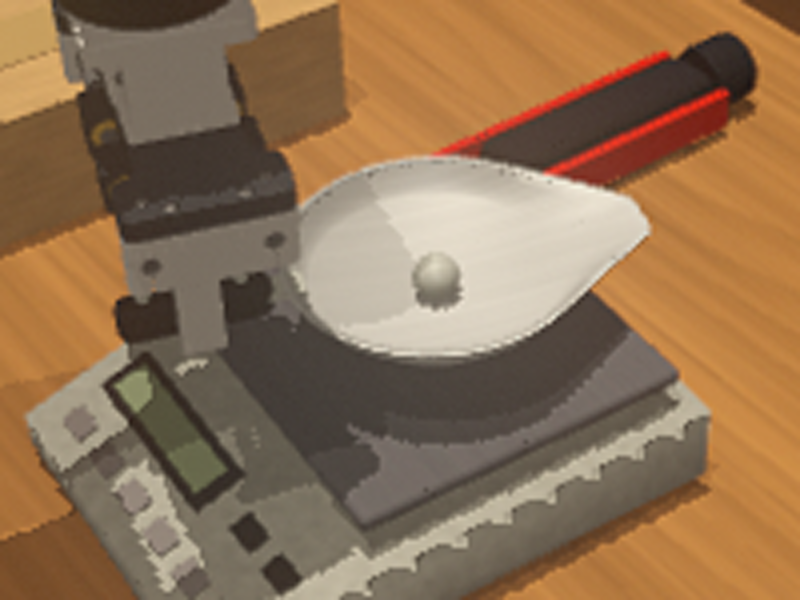

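The pan is off the platform and looks level, with the ball at crop (436,273), about (269,218). I'll check quantitatively: the ball's place relative to the grip, and a rim plane fit.

```bash
cat >> h.py <<'E'
def rim_tilt(c,b,z):
    "fit plane to depth points in ring 62..70 mm around b, near height z"
    v,u=np.mgrid[0:420,0:560]; Z=c["z_map"]
    X=(np.stack([u,v,np.ones_like(u)],-1)@np.linalg.inv(c["mtx"]).T)*Z[...,None]; X=(X-c["t"])@c["R"]
    r=np.hypot(X[...,0]-b[0],X[...,1]-b[1]); m=(Z>0)&(r<68)&(r>.0)&(r<.066)&(r>.058)&(abs(X[...,2]-z)<.02); P=X[m]
    for _ in range(4):
        A=np.c_[P[:,:2]-b[:2],np.ones(len(P))]; k=np.linalg.lstsq(A,P[:,2],rcond=None)[0]; e=P[:,2]-A@k; P=P[abs(e)<2*e.std()+1e-4]
    return k,len(P),e.std()
E
python3 - <<'E'
import numpy as np
from h import *
c=np.load("side2.npz"); c0=np.load("side0.npz")
b=ray(c,(269,218.2),.108); print(b, np.hypot(*(b[:2]-[.4515,.0254])))
print(rim_tilt(c,b,.12)); print(rim_tilt(c0,np.array([.552,-.017]),.1))
E
```

```text
[ 0.55437735 -0.0148228   0.108     ] 0.11046095270388756
(array([-0.0200726 , -0.00899955,  0.10963342]), 476, np.float64(0.002142798431355666))
(array([-0.03540806, -0.00317449,  0.09020777]), 501, np.float64(0.00254224246776356))
```

Level, with tilt unchanged from the scale, and the rim rose 19 mm as commanded. Now lift another 38 mm while I compute the smooth carry.

>>> move_arm(rows=[{"linear":[0,0,0.01],"delta_rot":[0,0,0],"gripper":1},{"linear":[0,0,0.028],"delta_rot":[0,0,0],"gripper":1},{"linear":[0,0,0.048],"delta_rot":[0,0,0],"gripper":1},{"linear":[0,0,0.066],"delta_rot":[0,0,0],"gripper":1},{"linear":[0,0,0.076],"delta_rot":[0,0,0],"gripper":1}])

```text
t: 6.88
tool_pos: [0.4517, 0.0254, 0.2356]
orientation: [0.001, 0.169, 0.986, -0.0]
contact_force: [-1.0, 0.7, -1.5]
finger_gap: 0.166
grip_force: 57.8
```

```bash
python3 - <<'E'
import numpy as np
p0=np.array([.4515,.0254]);g=np.array([.524,-.106]);L=.110;t0,t1=np.radians([-20.5,-90.])
d=lambda a:L*np.array([np.cos(a),np.sin(a)])
b0,b1=p0+d(t0),g+d(t1)
s=np.arange(31)/30;s=10*s**3-15*s**4+6*s**5
P=np.array([b0+(b1-b0)*x-d(t0+(t1-t0)*x) for x in s]);A=(t1-t0)*s
for k in range(0,30,5):
    print([[*((P[k+i]-P[k])/.5).round(4),round((A[k+i]-A[k])/(np.pi/2),4)] for i in range(1,6)])
E
```

```text
[[np.float64(0.0), np.float64(-0.0001), np.float64(-0.0003)], [np.float64(0.0001), np.float64(-0.0004), np.float64(-0.0021)], [np.float64(0.0003), np.float64(-0.0013), np.float64(-0.0066)], [np.float64(0.0007), np.float64(-0.003), np.float64(-0.0148)], [np.float64(0.0013), np.float64(-0.0056), np.float64(-0.0274)]]
[[np.float64(0.001), np.float64(-0.0036), np.float64(-0.0173)], [np.float64(0.0026), np.float64(-0.0084), np.float64(-0.0396)], [np.float64(0.0048), np.float64(-0.0143), np.float64(-0.0667)], [np.float64(0.0079), np.float64(-0.0216), np.float64(-0.0985)], [np.float64(0.0119), np.float64(-0.0301), np.float64(-0.1347)]]
[[np.float64(0.0051), np.float64(-0.0099), np.float64(-0.0399)], [np.float64(0.0114), np.float64(-0.0213), np.float64(-0.0831)], [np.float64(0.0189), np.float64(-0.034), np.float64(-0.1286)], [np.float64(0.0274), np.float64(-0.0481), np.float64(-0.1759)], [np.float64(0.0369), np.float64(-0.0634), np.float64(-0.224)]]
[[np.float64(0.0102), np.float64(-0.0163), np.float64(-0.0481)], [np.float64(0.0208), np.float64(-0.0334), np.float64(-0.0954)], [np.float64(0.0316), np.float64(-0.0509), np.float64(-0.141)], [np.float64(0.0422), np.float64(-0.0685), np.float64(-0.1841)], [np.float64(0.0523), np.float64(-0.0856), np.float64(-0.224)]]
[[np.float64(0.0093), np.float64(-0.0162), np.float64(-0.0361)], [np.float64(0.0176), np.float64(-0.031), np.float64(-0.068)], [np.float64(0.0248), np.float64(-0.0441), np.float64(-0.0951)], [np.float64(0.0307), np.float64(-0.0551), np.float64(-0.1173)], [np.float64(0.0353), np.float64(-0.0639), np.float64(-0.1347)]]
[[np.float64(0.0033), np.float64(-0.0065), np.float64(-0.0126)], [np.float64(0.0055), np.float64(-0.0107), np.float64(-0.0208)], [np.float64(0.0068), np.float64(-0.0131), np.float64(-0.0253)], [np.float64(0.0072), np.float64(-0.0141), np.float64(-0.0271)], [np.float64(0.0073), np.float64(-0.0142), np.float64(-0.0274)]]
```

>>> move_arm(rows=[{"linear":[0,0,0],"delta_rot":[0,0,0],"gripper":1},{"linear":[0,0,0],"delta_rot":[0,0,-0.002],"gripper":1},{"linear":[0,-0.001,0],"delta_rot":[0,0,-0.007],"gripper":1},{"linear":[0.001,-0.003,0],"delta_rot":[0,0,-0.015],"gripper":1},{"linear":[0.001,-0.006,0],"delta_rot":[0,0,-0.027],"gripper":1}])

```text
t: 7.5
tool_pos: [0.452, 0.0224, 0.2345]
orientation: [-0.0, 0.191, 0.982, -0.0]
contact_force: [-0.5, 0.3, -2.0]
finger_gap: 0.168
grip_force: 57.8
```

>>> move_arm(rows=[{"linear":[0.001,-0.004,0],"delta_rot":[0,0,-0.017],"gripper":1},{"linear":[0.003,-0.008,0],"delta_rot":[0,0,-0.04],"gripper":1},{"linear":[0.005,-0.014,0],"delta_rot":[0,0,-0.067],"gripper":1},{"linear":[0.008,-0.022,0],"delta_rot":[0,0,-0.099],"gripper":1},{"linear":[0.012,-0.03,0],"delta_rot":[0,0,-0.135],"gripper":1}])

```text
t: 8.12
tool_pos: [0.4581, 0.0072, 0.2347]
orientation: [0.0, 0.295, 0.956, 0.0]
contact_force: [0.3, 0.3, -1.2]
finger_gap: 0.167
grip_force: 57.8
```

>>> move_arm(rows=[{"linear":[0.005,-0.01,0],"delta_rot":[0,0,-0.04],"gripper":1},{"linear":[0.011,-0.021,0],"delta_rot":[0,0,-0.083],"gripper":1},{"linear":[0.019,-0.034,0],"delta_rot":[0,0,-0.129],"gripper":1},{"linear":[0.027,-0.048,0],"delta_rot":[0,0,-0.176],"gripper":1},{"linear":[0.037,-0.063,0],"delta_rot":[0,0,-0.224],"gripper":1}])

```text
t: 8.75
tool_pos: [0.4766, -0.0244, 0.2346]
orientation: [0.0, 0.458, 0.889, 0.0]
contact_force: [-0.5, -0.1, -2.2]
finger_gap: 0.159
grip_force: 57.8
```

>>> move_arm(rows=[{"linear":[0.01,-0.016,0],"delta_rot":[0,0,-0.048],"gripper":1},{"linear":[0.021,-0.033,0],"delta_rot":[0,0,-0.095],"gripper":1},{"linear":[0.032,-0.051,0],"delta_rot":[0,0,-0.141],"gripper":1},{"linear":[0.042,-0.069,0],"delta_rot":[0,0,-0.184],"gripper":1},{"linear":[0.052,-0.086,0],"delta_rot":[0,0,-0.224],"gripper":1}])

```text
t: 9.38
tool_pos: [0.5027, -0.0676, 0.2347]
orientation: [0.0, 0.606, 0.795, 0.0]
contact_force: [-0.1, -0.6, -1.8]
finger_gap: 0.165
grip_force: 57.8
```

>>> move_arm(rows=[{"linear":[0.009,-0.016,0],"delta_rot":[0,0,-0.036],"gripper":1},{"linear":[0.018,-0.031,0],"delta_rot":[0,0,-0.068],"gripper":1},{"linear":[0.025,-0.044,0],"delta_rot":[0,0,-0.095],"gripper":1},{"linear":[0.031,-0.055,0],"delta_rot":[0,0,-0.117],"gripper":1},{"linear":[0.035,-0.064,0],"delta_rot":[0,0,-0.135],"gripper":1}])

```text
t: 10.0
tool_pos: [0.5201, -0.0993, 0.2346]
orientation: [-0.0, 0.686, 0.727, 0.0]
contact_force: [0.6, -0.3, -1.4]
finger_gap: 0.168
grip_force: 57.8
```

>>> move_arm(rows=[{"linear":[0.003,-0.007,0],"delta_rot":[0,0,-0.013],"gripper":1},{"linear":[0.006,-0.011,0],"delta_rot":[0,0,-0.021],"gripper":1},{"linear":[0.007,-0.013,0],"delta_rot":[0,0,-0.025],"gripper":1},{"linear":[0.007,-0.014,0],"delta_rot":[0,0,-0.027],"gripper":1},{"linear":[0.007,-0.014,0],"delta_rot":[0,0,-0.027],"gripper":1}])

```text
t: 10.62
tool_pos: [0.5234, -0.106, 0.2346]
orientation: [-0.0, 0.701, 0.713, -0.0]
contact_force: [0.9, -0.3, -2.6]
finger_gap: 0.164
grip_force: 57.8
```

```bash
python3 - <<'E'
from cell import arm
import cv2,numpy as np
s=arm.sense(); print(s["t"],s["tool_pos"],s["orientation"],s["grip_force"])
f=[]
for n in("top","side"):
    c=arm.capture(n); np.savez(f"{n}3.npz",**c); f.append(c["frame"])
a=cv2.resize(f[0][170:320,250:450],(400,300),interpolation=cv2.INTER_CUBIC)
g=np.hstack([a,cv2.resize(f[1][120:420,160:560],(400,300))]); cv2.imwrite("pics/end3.png",cv2.resize(g,(800,300)))
cv2.imwrite("pics/end3.png",np.vstack([cv2.resize(f[0][180:310,260:440],(415,300),interpolation=cv2.INTER_CUBIC),cv2.resize(f[1][195:420,180:491],(415,300),interpolation=cv2.INTER_CUBIC)]))
E
```

```text
10.625 [ 0.523417   -0.10597848  0.23461558] [-4.64411248e-05  7.00746688e-01  7.13410175e-01 -1.25029091e-05] 57.79816925525665
```

View pics/end3.png

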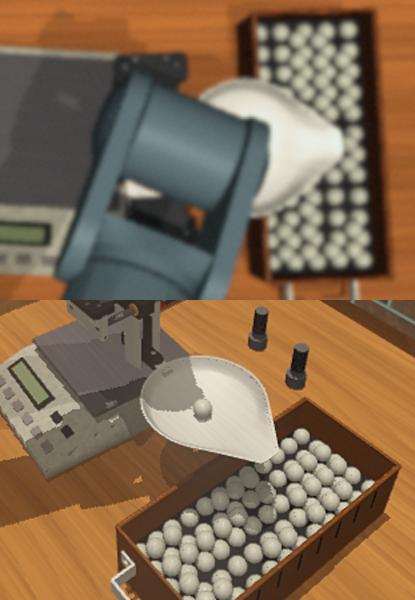

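The spout reaches over the drawer: top pixel about (408,240.5), side about (382,315). The ball is mid-dish at side pixel (332,276).

```bash
python3 - <<'E'
import numpy as np
from h import *
t=np.load("top3.npz");c=np.load("side3.npz")
print("spout",ray(t,(408,240.5),.156),ray(c,(382,315),.156),depth(c,(381,313)))
b=ray(c,(332.2,276),.1455);print("ball",b,depth(c,(332.2,276)))
print(rim_tilt(c,np.array([.524,-.215]),.158))
E
```

```text
spout [ 0.52684874 -0.31646899  0.156     ] [ 0.51959892 -0.3205596   0.156     ] [ 0.52250029 -0.3162926   0.15389469]
ball [ 0.52239996 -0.21819143  0.1455    ] [ 0.51799288 -0.22252537  0.15201037]
(array([0.02109733, 0.0464594 , 0.14844423]), 1085, np.float64(0.002874237534928398))
```

>>> move_arm(rows=[{"linear":[0,0,0],"delta_rot":[0,0,0],"gripper":1},{"linear":[0,0,0],"delta_rot":[0,0,0],"gripper":1},{"linear":[0,0,0],"delta_rot":[0,0,0],"gripper":1},{"linear":[0,0,0],"delta_rot":[0,0,0],"gripper":1},{"linear":[0,0,0],"delta_rot":[0,0,0],"gripper":1}])

```text
t: 11.35
tool_pos: [0.5235, -0.1061, 0.2347]
orientation: [0.0, 0.701, 0.713, -0.0]
contact_force: [0.6, -0.6, -2.2]
finger_gap: 0.164
grip_force: 57.8
```

Spout is within about 3 mm of the drawer's middle. I'll wait a little more and check that the ball is still and the pan isn't sagging in the grip.

>>> move_arm(rows=[{"linear":[0,0,0],"delta_rot":[0,0,0],"gripper":1},{"linear":[0,0,0],"delta_rot":[0,0,0],"gripper":1},{"linear":[0,0,0],"delta_rot":[0,0,0],"gripper":1},{"linear":[0,0,0],"delta_rot":[0,0,0],"gripper":1},{"linear":[0,0,0],"delta_rot":[0,0,0],"gripper":1}])

```text
t: 11.98
tool_pos: [0.5235, -0.106, 0.2347]
orientation: [-0.0, 0.701, 0.713, 0.0]
contact_force: [-0.4, -0.3, -2.3]
finger_gap: 0.16
grip_force: 57.8
```

```bash
python3 - <<'E'
from cell import arm
import cv2,numpy as np
from h import *
c0=np.load("side3.npz"); fs=[c0["frame"]]
for i in range(4):
    c=arm.capture("side"); fs.append(c["frame"])
    print(rim_tilt(c,np.array([.524,-.215]),.158)[0], np.abs(c["frame"][240:320,300:390].astype(int)-fs[0][240:320,300:390]).max(-1).astype(float).mean())
cv2.imwrite("pics/cmp4.png",np.hstack([cv2.resize(x[225:330,280:400],(400,350),interpolation=cv2.INTER_CUBIC) for x in(fs[0],fs[-1])]))
E
```

```text
[0.01519007 0.04948927 0.14861013] 1.2886111111111112
[0.01464051 0.0488085  0.14847971] 1.2822222222222222
[0.01754756 0.04677307 0.14848167] 1.2909722222222222
[0.01688057 0.04710898 0.14851046] 1.2841666666666667
```

View pics/cmp4.png

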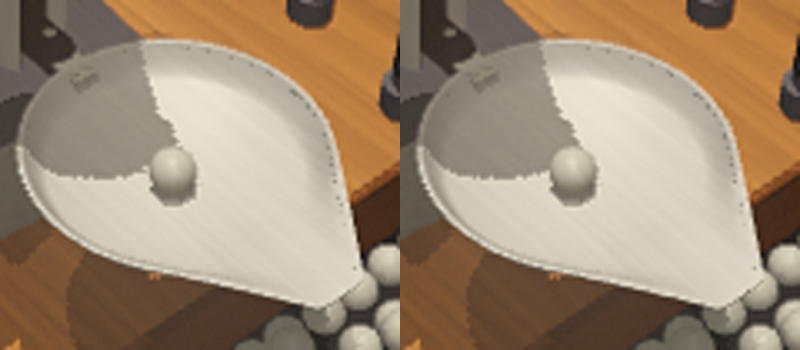

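The pictures before and after match: ball still at crop (172,173) in both, pan steady. Spout-to-ball distance is about 98 mm, as it should be for a centred ball. Handing in.

```bash
python3 -c "
from cell import arm
print(arm.close_job())"
```

```text
the job is handed in; nothing more can be done
None
```

The job is handed in after about 12 s: the pan is held still and level to about 0.05 rad, its underside about 40 mm above the drawer's rim. The spout is square over the drawer within about 3 mm of its middle, and the ball is at rest in the middle of the dish; the hand-in returned no verdict.

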